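# Hold a glass on the sprung rinser

## Robot

A 7-joint arm with a two-finger parallel gripper is mounted at the origin on a cart in front of the work surface, level with it; the furniture and walls round the work are solid. World frame = base frame: x ahead of the robot, y to its left, z up, the work surface at z = 0. Lengths are in m, angles in rad, forces in N, time in s.
With the tool pointing down it reaches from about 0.35 to 0.9 m from the base axis. Payload 8.1 kg.
Tool frame: the origin (TCP) lies midway between the tips of the shut fingers; the grasp point (between the pads) lies 19 mm behind it (robot.pinch_z is the distance from the TCP to the grasp point, in m); z points along the fingers, y is the direction in which the jaws open and shut (so a half turn about z gives the same grasp; the last joint's range is limited). The gripper opens to 92 mm and grips with 3 to 60 N. Pads are 19 mm wide; open, the fingers measure 130 mm over their backs; the gripper's body (75 mm by 190 mm) begins 47 mm behind the grasp point.
Start: joints at [-1.241, 0.434, 0.025, 1.573, -0.012, 1.134, -0.075], TCP at [0.262, 0.567, 0.227] pointing down, gripper open.
Joint ranges: [-2.62, 2.62], [-0.44, 2.09], [-1.27, 1.32], [0.08, 2.57], [-1.32, 4.46], [0.12, 2], [-2.74, 2.74]. Speed limits (rad/s): [2.22, 2.22, 3.01, 3.01, 3.14, 3.14, 3.14].

## Interface

Orientations are given as a unit quaternion [w, x, y, z].
In Python, from cell import robot gives the robot as it stands.
- The arm moves only by the tool apply_moves, never from a script. Its argument "series" is a list of rows, each a list of 3 entries, a list of its own where there are three numbers: the opening, from 0 (shut) to 1 (fully open), then the shift along the tool's x, y, z in mm, then the turn about the tool's z in rad. In form: [[hand, [x, y, z], twist], ...]. A call has exactly 5 rows; each row is the pose to reach, as a shift and turn from the pose commanded when the call began, along the tool's axes at that moment; what a row does not reach only later rows make up. A row lasts 1/10 s, in which the tool goes at most 50 mm and 8.59 degrees, less where a joint would pass 70% of its speed; a pose out of reach is approached as far as the arm can. A call with a gripper value outside its range is refused whole. The fingers move at their own pace and stop on an object; the grip force is fixed at half the most. Time passes only in rows, so rows that repeat a pose let the fingers close, or fill a call up. It gives the time, the measured TCP pose, the force and the opening at its end, in the units of the state.
- robot.sense(): the state, without advancing time (a new reading comes with each control period).
- robot.camera(name): name is "side" or "top" or "wrist"; returns (picture, depth): 400x640x3 uint8, red, green, blue; 400x640 float32, m along the optical axis (not along the pixel's ray), 0 where there is no reading.
- robot.camera_model(name): a dict with "intrinsics" (3x3 intrinsics, pixels), "cam_to_world" (4x4, takes a point from camera to world coordinates). Camera axes: x right, y down, z forward; pixel columns grow to the right and rows downward; lengths in m; the calibration is good to about 2 mm. A picture is of the moment at which its call begins: read the wrist's pose just before it. camera_model takes no time and is no camera call; for the wrist camera it gives the pose at the moment of the call.
- robot.job_done(): hands the job in, once; it reports no verdict.
The state is a dict: "clock": time; "joint_pos": joint angles; "qvel": joint speeds; "tau": joint torques, N m; "eef_pos": TCP position; "ee_rot": TCP orientation; "ft_force": force on the tool from outside, world axes, zero at the start; "ft_torque": the same for the moment, N m; "gripper_width": finger opening in m.
Only numpy, scipy, OpenCV 4.12 (cv2) and the standard library are available. Lean on these libraries where they do the work, as an engineer would, in place of code of your own. Each camera call takes 0.05 s, during which the arm holds its last target.

## Task

Lift the upside-down glass straight up off its peg on the drying stand, keep it upside down and bring it, centred, mouth down onto the spring-loaded cross of the round glass rinser. Press the cross down with the glass by about 12 mm (a bit more than half of its 20 mm travel, not to the stop) and keep it there for at least three seconds; the program finishes while the gripper is still holding the glass and pressing it down. Touch the rinser only with the glass, and leave the other things where they are.

Things in the scene. Friction and masses are not known exactly. Their poses are not given: they have to be found in the camera images.
- glass: Ribbed greenish glass hanging upside down on the stand's front peg: 104 mm high, 0.13 to 0.26 kg, 69 mm across at the mouth (below), 60 mm near its foot (on top). Hollow at least 34 mm wide, 87 mm deep: it must rise 90 mm to come off the peg. Mouth now about 25 mm above the worktop. Origin: centre of the mouth, its lowest point; z points up to the foot's flat end at +104 mm.
- drying_stand: Fixed wooden board 230 x 100 x 14 mm with two upright pegs. Origin: on the worktop; x runs along the board, away from the robot at yaw 0 (board x -85 to +145 mm). Front peg, x -30 mm, y 0: 12 mm thick, head 24 mm wide, top 112 mm above the worktop. The back peg, x +90 mm, carries a fixed upside-down mug, 72 mm across, top 107 mm high, handle at the far side: leave it.
- rinser: Glass rinser fixed to the worktop: round steel drip bowl, 160 mm in diameter, rim 34 mm high. In its middle, sticking out above the rim, is a grey sprung cross of four arms, each 12 mm wide and reaching 50 mm from the centre. Origin: on the worktop, at the centre of the bowl, z up.
- cross_top (a point): Centre of the cross, on the upper face of its arms, where the glass's mouth comes to rest: 66 mm above the worktop when not pressed; moves down with the cross. A nozzle, 14 mm wide and 10 mm tall, stands up from this point and goes inside the glass.
- spray_cross (a joint): How far the cross is pressed straight down, in m: 0 released, 0.020 at its stop. The spring pushes up with about 2.4 N at the start and 0.4 N more for each mm (about 7 N at 12 mm); it comes back up when let go.
- big_mug: Bystander: upside-down grey-brown mug, 89 x 124 x 91 mm, loose on the worktop. Origin: centre of its underside.
- shaker: Bystander: small salt shaker, 44 mm across, 90 mm high, loose. Origin: centre of its underside.
- spare_glass: Bystander: another upside-down glass of the same kind, 69 mm across, 104 mm high, standing loose on the worktop, not on the stand. Origin: centre of its underside.
Things that resemble listed ones, but are neither listed nor needed, are in the scene too. What is shaped like the glass but turquoise or yellow is not meant.

How it is judged:
By the outcome, as a careful person would: the job done as asked, in the order asked, and still so for the second after the job is handed in, while the arm keeps its last pose, push and grip.
It also fails if it takes over 45 s, if anything falls off the work surface, if the arm or the gripper's body presses on something with over 40 N, if the wrist force passes 120 N, or if a joint passes its speed limit or range.

## Working session

There is one attempt and no reset: what is moved stays moved. The work goes in short steps, Python scripts to look and compute and a tool call to move; the robot and the scene stay as the last step left them, time stands still between calls to the robot, and variables do not carry over. Pictures are saved under pics/ and viewed, and the job is handed in when it is done.

Besides the shell and the picture viewer there is one more tool, called after ">>>" in YAML: its name, and indented under it one key for each argument. apply_moves: Moves the arm, as the interface text tells. Its arguments: {"type":"object","properties":{"series":{"type":"array","items":{"type":"array"}}},"required":["series"]}

```bash
mkdir -p pics; ls; python3 - <<'E'
from cell import robot
import cv2,numpy as np
s=robot.sense();print(s)
print(robot.pinch_z)
for n in ["side","top","wrist"]:
    m=robot.camera_model(n);p,d=robot.camera(n)
    np.savez(f"{n}0.npz",p=p,d=d,K=m["intrinsics"],T=m["cam_to_world"])
    cv2.imwrite(f"pics/{n}0.png",p[:,:,::-1]);print(n,np.round(m["intrinsics"],1).tolist(),np.round(m["cam_to_world"],3).tolist(),(d>0).mean())
E
```

```text
pics
{'clock': 0.0, 'joint_pos': array([-1.2405987 ,  0.43520291,  0.0249975 ,  1.57408808, -0.01160801,
        1.13396829, -0.07510979]), 'qvel': array([-2.06008808e-03,  1.57749951e-03,  1.93768848e-03, -1.59864949e-04,
       -1.01035907e-03,  3.70638105e-05, -1.05934355e-03]), 'tau': array([ 3.04281617e-03, -6.67850375e+01,  9.87090357e-01, -3.14467156e+01,
       -6.02976093e-02,  4.27310925e-02,  1.58692537e-04]), 'eef_pos': array([0.26198633, 0.56689437, 0.2259612 ]), 'ee_rot': array([-9.35650410e-05,  2.14765109e-01,  9.76665434e-01, -7.54920075e-04]), 'ft_force': array([-0.16771709, -1.1069378 , -0.04619355]), 'ft_torque': array([ 0.01876704, -0.03646613, -0.07288687]), 'gripper_width': 0.09133323462712552}
0.0188
side [[479.9, 0.0, 319.4], [0.0, 479.9, 203.5], [0.0, 0.0, 1.0]] [[0.957, -0.083, 0.278, 0.179], [-0.289, -0.359, 0.888, -0.927], [0.026, -0.93, -0.367, 0.58], [0.0, 0.0, 0.0, 1.0]] 0.9958203125
top [[516.4, 0.0, 319.6], [0.0, 516.4, 193.3], [0.0, 0.0, 1.0]] [[-0.007, -0.996, 0.089, 0.437], [-1.0, 0.009, 0.019, 0.256], [-0.02, -0.089, -0.996, 1.553], [0.0, 0.0, 0.0, 1.0]] 0.99613671875
wrist [[312.0, 0.0, 321.8], [0.0, 312.0, 199.2], [0.0, 0.0, 1.0]] [[0.42, 0.867, 0.267, 0.19], [0.908, -0.401, -0.124, 0.601], [-0.0, 0.294, -0.956, 0.385], [0.0, 0.0, 0.0, 1.0]] 0.9959375
```

View pics/side0.png

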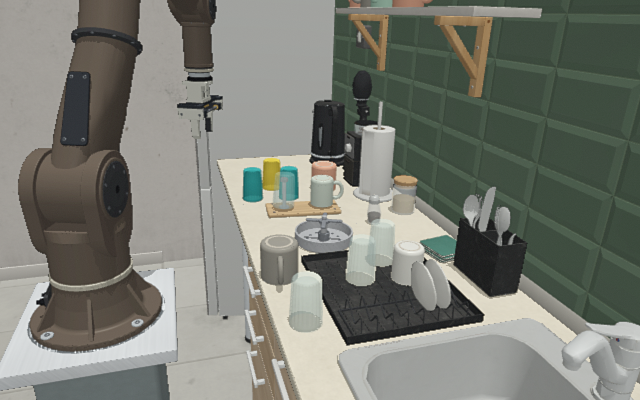

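View pics/top0.png

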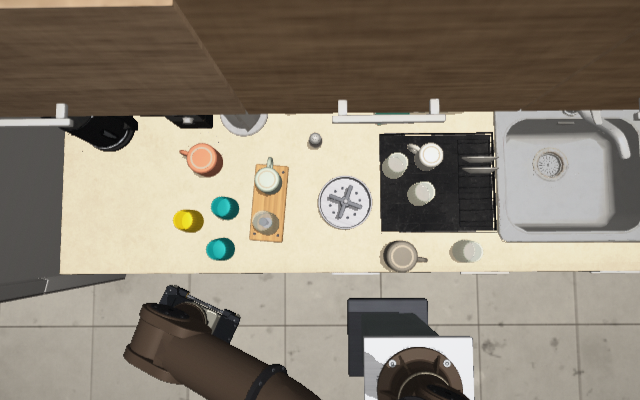

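View pics/wrist0.png

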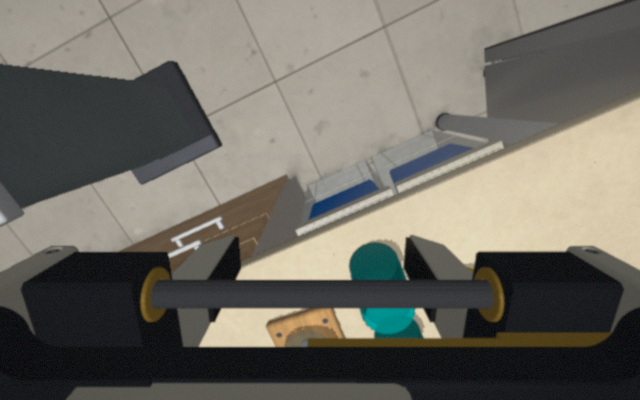

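Side view: the glass is on the stand near (285,195), with the mug at (322,190) and the rinser at (323,235). Top view: glass foot (264,222), rinser (345,202), board (268,203). Next I'll enlarge these regions.

```bash
python3 - <<'E'
import cv2,numpy as np
a=np.load("top0.npz");p=a["p"][:,:,::-1]
c=cv2.resize(p[150:250,240:380],None,fx=5,fy=5,interpolation=cv2.INTER_CUBIC)
cv2.imwrite("pics/topc.png",c)
a=np.load("side0.npz");p=a["p"][:,:,::-1]
c=cv2.resize(p[160:260,255:365],None,fx=6,fy=6,interpolation=cv2.INTER_CUBIC)
cv2.imwrite("pics/sidec.png",c)
# depth in both: height maps
for n,w in (("top",[(264,222),(268,181),(345,202),(275,235),(345,180),(300,200)]),("side",[(285,175),(285,195),(323,238),(323,217),(323,180)])):
    a=np.load(n+"0.npz")
    for u,v in w:
        z=a["d"][v,u];q=np.linalg.inv(a["K"])@[u,v,1]*z
        print(n,u,v,np.round(a["T"][:3,:3]@q+a["T"][:3,3],3))
E
```

```text
top 264 222 [0.487 0.438 0.126]
top 268 181 [0.603 0.429 0.105]
top 345 202 [0.544 0.212 0.076]
top 275 235 [0.452 0.419 0.016]
top 345 180 [0.616 0.209 0.006]
top 300 200 [0.557 0.345 0.003]
side 285 175 [0.49  0.424 0.124]
side 285 195 [0.485 0.405 0.067]
side 323 238 [0.543 0.197 0.013]
side 323 217 [0.544 0.206 0.071]
side 323 180 [0.606 0.407 0.105]
```

View pics/topc.png

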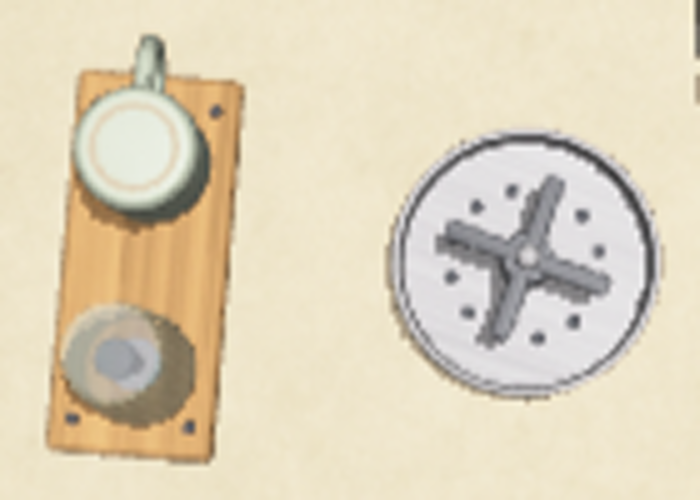

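View pics/sidec.png

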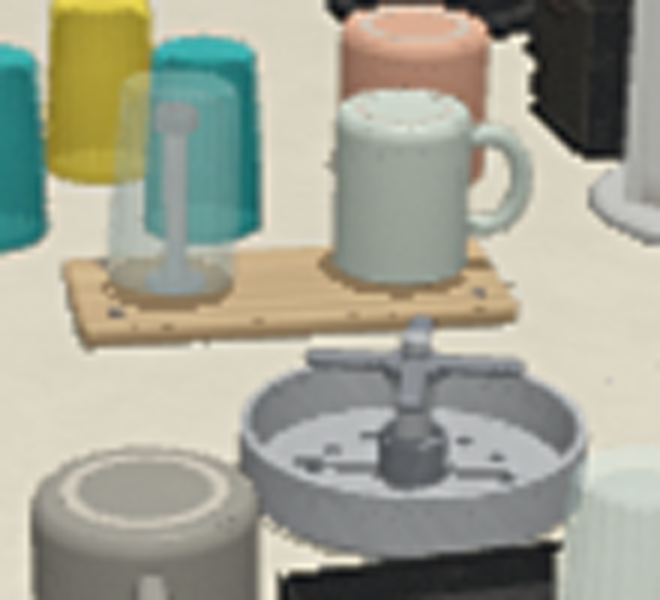

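```bash
cat > h.py <<'E'
import cv2,numpy as np
from scipy.optimize import least_squares
def cloud(a):
    d=a["d"];v,u=np.indices(d.shape);q=np.stack([u,v,np.ones_like(u)],-1)@np.linalg.inv(a["K"]).T*d[...,None]
    P=q@a["T"][:3,:3].T+a["T"][:3,3];P[d<=0]=np.nan;return P
def ray(K,T,u,v,z):
    r=T[:3,:3]@np.linalg.inv(K)@[u,v,1];o=T[:3,3];return o+r*(z-o[2])/r[2]
def circ(xy):
    f=lambda p:np.hypot(xy[:,0]-p[0],xy[:,1]-p[1])-p[2]
    r=least_squares(f,[*xy.mean(0),.05],loss="soft_l1",f_scale=.002);return r.x,np.abs(f(r.x)).mean()
def near(P,c,r): return np.hypot(P[...,0]-c[0],P[...,1]-c[1])<r
E
python3 - <<'E'
from h import *
for n in("top","side"):
    a=np.load(n+"0.npz");P=cloud(a)
    m=near(P,(.485,.43),.06)&(P[...,2]>.118)
    q=P[m];print(n,"glass top n",len(q),"z med",np.median(q[:,2]),np.percentile(q[:,2],[5,95]),"mean",q.mean(0),"minmax",q.min(0),q.max(0))
    mm=m.astype(np.uint8);cs,_=cv2.findContours(mm,0,cv2.CHAIN_APPROX_NONE);c=max(cs,key=cv2.contourArea)
    print(" ellipse",cv2.fitEllipse(c))
    q=P[near(P,(.485,.43),.06)&(P[...,2]>.03)&(P[...,2]<.115)]
    for lo in np.arange(.03,.12,.02):
        s=q[(q[:,2]>lo)&(q[:,2]<lo+.02)]
        if len(s)>15: print("  slab",round(lo,2),len(s),np.round(circ(s[:,:2])[0],4))
    m=near(P,(.543,.21),.1)&(P[...,2]>.027)&(P[...,2]<.04)&~near(P,(.543,.21),.06)
    q=P[m];print(" rim",len(q),q[:,2].max(),circ(q[:,:2]))
    m=near(P,(.543,.21),.07)&(P[...,2]>.055);q=P[m];print(" cross",len(q),"med",np.median(q[:,2]),q[:,2].max(),q.min(0),q.max(0),(q.min(0)+q.max(0))/2)
    m=near(P,(.543,.21),.02)&(P[...,2]>.071);q=P[m];print(" nozzle",len(q),q.mean(0) if len(q) else 0)
E
```

```text
top glass top n 338 z med 0.12607796592319187 [0.12061224 0.13113431] mean [0.49089646 0.44365985 0.12600624] minmax [0.46227839 0.41544044 0.11817037] [0.5204388  0.47195842 0.13616349]
 ellipse ((261.8908386230469, 220.61000061035156), (19.901105880737305, 19.9805908203125), 6.892376899719238)
  slab 0.03 40 [0.4868 0.4411 0.033 ]
  slab 0.05 39 [0.4882 0.442  0.0321]
  slab 0.07 32 [0.4892 0.4432 0.0315]
  slab 0.09 43 [0.4902 0.4444 0.0306]
 rim 293 0.039913843598161636 (array([0.54689611, 0.21142744, 0.07671835]), np.float64(0.0014064161943109748))
 cross 911 med 0.880603452797153 0.8855002447829288 [0.50156994 0.15975436 0.05729881] [0.60805321 0.25734    0.88550024] [0.55481158 0.20854718 0.47139953]
 nozzle 24 [0.54625178 0.21206379 0.07565869]
side glass top n 100 z med 0.12270814252314236 [0.11872152 0.12553617] mean [0.48897718 0.43273632 0.12246023] minmax [0.46202303 0.41130005 0.11804716] [0.5179208  0.46215163 0.1270885 ]
 ellipse ((284.018798828125, 174.64527893066406), (5.976712703704834, 18.16707420349121), 90.49630737304688)
  slab 0.03 138 [0.4872 0.4385 0.0325]
  slab 0.05 138 [0.4888 0.4408 0.0323]
  slab 0.07 134 [0.4904 0.4409 0.0307]
  slab 0.09 134 [0.4915 0.4417 0.0298]
  slab 0.11 37 [0.4924 0.4434 0.0292]
 rim 233 0.035080110227308836 (array([0.54745724, 0.20679626, 0.07684733]), np.float64(0.0016253858104950023))
 cross 192 med 0.06336778169859858 0.07545948916770062 [0.50063336 0.1600785  0.05500631] [0.59406425 0.24889638 0.07545949] [0.54734881 0.20448744 0.0652329 ]
 nozzle 12 [0.54773644 0.20609882 0.07318377]
```

```bash
cat >> h.py <<'E'
from scipy.spatial.transform import Rotation as Ro
def to(robot,xyz,jaw=None):
    s=robot.sense();q=s["ee_rot"];R=Ro.from_quat([q[1],q[2],q[3],q[0]]).as_matrix()
    y=np.degrees(np.arctan2(R[1,1],R[0,1]))
    print("t",round(s["clock"],2),"pos",np.round(s["eef_pos"],4),"jaw",round(y,2),"tilt",np.round(R[:2,2],4),"F",np.round(s["ft_force"],2),"w",round(s["gripper_width"],4))
    if xyz is not None: print(" shift mm",np.round(R.T@(np.array(xyz)-s["eef_pos"])*1000,1),"twist",None if jaw is None else round(-np.radians(jaw-y),3))
E
python3 -c "
from h import *
from cell import robot
to(robot,(.491,.443,.226),88)
a=np.load('side0.npz')
"
```

```text
t 0.15 pos [0.262  0.567  0.2261] jaw 65.2 tilt [-0.0004 -0.0011] F [ 0.92 -0.49 -0.17] w 0.0919
 shift mm [-2.599e+02 -1.650e+01  2.000e-01] twist -0.398
```

>>> apply_moves:
  series:
    - [1, [-40, -2, 0], -0.05]
    - [1, [-85, -5, 0], -0.13]
    - [1, [-125, -8, 0], -0.21]
    - [1, [-165, -10, 0], -0.29]
    - [1, [-200, -13, 0], -0.398]

```text
clock: 0.65
eef_pos: [0.4402, 0.4702, 0.2264]
ee_rot: [0.0, 0.016, 1.0, -0.0]
ft_force: [-0.1, 0.4, 0.2]
gripper_width: 0.0919
```

```bash
cat >> h.py <<'E'
def snap(robot,n,tag):
    m=robot.camera_model(n);p,d=robot.camera(n)
    np.savez(f"{tag}.npz",p=p,d=d,K=m["intrinsics"],T=m["cam_to_world"]);cv2.imwrite(f"pics/{tag}.png",p[:,:,::-1])
E
python3 - <<'E'
from h import *
from cell import robot
snap(robot,"wrist","w1")
to(robot,(.491,.443,.226),88)
P=cloud(np.load("w1.npz"))
m=near(P,(.485,.43),.07)&(P[...,2]>.03)
q=P[m];print(len(q))
for lo in np.arange(.03,.14,.02):
    s=q[(q[:,2]>lo)&(q[:,2]<lo+.02)]
    if len(s)>15: print(round(lo,2),len(s),np.round(circ(s[:,:2])[0],4),s.mean(0),s.min(0),s.max(0))
E
```

```text
t 0.7 pos [0.4468 0.4651 0.2264] jaw 88.21 tilt [ 0.0042 -0.0037] F [ 5.25 -4.05 -0.28] w 0.0919
 shift mm [-44.8 -20.7   0.6] twist 0.004
10501
0.03 352 [0.487  0.4408 0.0334] [0.4600831  0.44354635 0.04024459] [0.45217416 0.40870387 0.03001634] [0.48108909 0.47426558 0.04993202]
0.05 417 [0.4884 0.4416 0.0324] [0.46251621 0.44476525 0.06028482] [0.45422258 0.40946148 0.05004548] [0.48240093 0.47413354 0.06993273]
0.07 460 [0.4896 0.4424 0.0314] [0.46461185 0.4452654  0.08044652] [0.45601825 0.41188018 0.07000782] [0.48350007 0.47381507 0.08999191]
0.09 531 [0.4908 0.4432 0.0302] [0.46662596 0.44590627 0.10019708] [0.45852567 0.41364987 0.09000673] [0.48494372 0.47352705 0.10999879]
0.11 3081 [0.4873 0.4448 0.0212] [0.48671648 0.44469333 0.12455422] [0.46122597 0.41399276 0.11001764] [0.51944344 0.47323788 0.1292773 ]
```

View pics/w1.png

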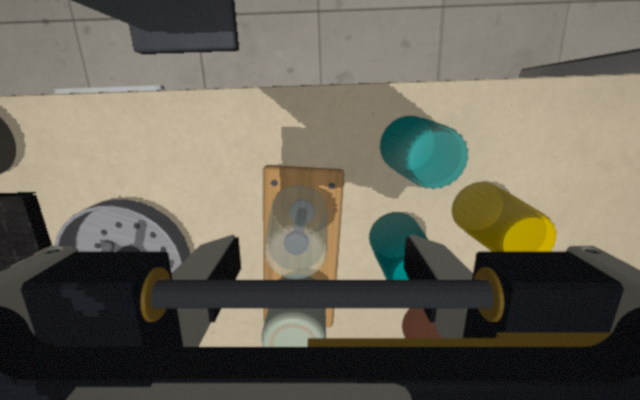

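The wrist view shows the glass at (300,225), with the mug behind it, a turquoise glass at (400,240) and the rinser at (125,240). All three views agree that the glass axis leans about 4° towards +x+y. Closing the jaws along the lean (about 32°) should straighten it, so I'll check the finger clearance for that first.

```bash
python3 - <<'E'
from h import *
from cell import robot
to(robot,(.491,.443,.200),32)
for f in("w1","top0","side0"):
    P=cloud(np.load(f+".npz"))
    for az in(32,212,50,90):
        e=np.array([np.cos(np.radians(az)),np.sin(np.radians(az))]);n=np.array([-e[1],e[0]])
        r=(P[...,:2]-[.491,.4432]);a=r@e;b=r@n
        m=(np.abs(b)<.022)&(a>.036)&(a<.13)&(P[...,2]>.06)&(P[...,2]<.14)
        print(f,az,m.sum(), P[m][:, :].mean(0) if m.sum() else "", a[m].min() if m.sum() else "")
    m=near(P,(.53,.53),.08)&(P[...,2]>.09);print(P[m].mean(0),P[m].min(0),P[m].max(0))
    m=near(P,(.44,.55),.06)&(P[...,2]>.09);print(P[m].mean(0),P[m].min(0),P[m].max(0))
E
```

```text
t 0.7 pos [0.4468 0.4651 0.2264] jaw 88.21 tilt [ 0.0042 -0.0037] F [ 5.25 -4.05 -0.28] w 0.0919
 shift mm [-44.7 -20.6  26.6] twist 0.981
w1 32 0  
w1 212 2 [0.46095098 0.42330154 0.06039554] 0.03600730870641156
w1 50 21 [0.54110416 0.53448994 0.07600403] 0.0986758155393968
w1 90 391 [0.50730394 0.55078882 0.07909041] 0.09809636026821605
[0.50641266 0.5036541  0.11936225] [0.45083779 0.45119506 0.09001362] [0.53943553 0.55471287 0.28167862]
[0.4158031  0.52843573 0.29645803] [0.38317815 0.49348061 0.09001533] [0.45294416 0.60372929 0.33727597]
top0 32 0  
top0 212 0  
top0 50 34 [0.55061519 0.54320169 0.08893877] 0.09966269898231644
top0 90 54 [0.50794301 0.55705564 0.09164548] 0.09731642835434756
[0.52730986 0.54657608 0.10755411] [0.47905277 0.45188944 0.09082004] [0.56270727 0.59189011 0.13275492]
[0.41376102 0.57294321 0.10440753] [0.38502575 0.54676814 0.09012147] [0.44130046 0.60364865 0.11312409]
side0 32 0  
side0 212 5 [0.46419637 0.41587618 0.06692753] 0.036035015460899884
side0 50 49 [0.55222231 0.54136006 0.08597545] 0.09636387862917546
side0 90 14 [0.50836664 0.55616795 0.0984772 ] 0.10532083765593797
[0.53190911 0.54929552 0.10098203] [0.4920388  0.45458492 0.09003748] [0.5617754  0.58597636 0.12268624]
[0.41244968 0.56202733 0.09898694] [0.38569581 0.53994933 0.09007646] [0.44222115 0.59948815 0.10473872]
```

>>> apply_moves:
  series:
    - [1, [-10, -4, 0], 0.14]
    - [1, [-20, -8, 0], 0.28]
    - [1, [-30, -12, 0], 0.42]
    - [1, [-40, -16, 0], 0.56]
    - [1, [-45, -20, 0], 0.7]

```text
clock: 1.2
eef_pos: [0.4832, 0.4496, 0.2263]
ee_rot: [0.0, 0.362, 0.932, -0.0]
ft_force: [-0.2, 0.3, -0.3]
gripper_width: 0.0919
```

>>> apply_moves:
  series:
    - [1, [0, 0, 0], 0.14]
    - [1, [0, 0, 0], 0.28]
    - [1, [0, 0, 0], 0.28]
    - [1, [0, 0, 0], 0.28]
    - [1, [0, 0, 0], 0.28]

```text
clock: 1.7
eef_pos: [0.4823, 0.4502, 0.2266]
ee_rot: [-0.0, 0.484, 0.875, -0.0]
ft_force: [-0.4, 0.4, -0.3]
gripper_width: 0.092
```

```bash
python3 - <<'E'
from h import *
from cell import robot
to(robot,(.4908,.4432,.200),32)
snap(robot,"wrist","w2")
P=cloud(np.load("w2.npz"))
m=near(P,(.485,.43),.07)&(P[...,2]>.03)
q=P[m];print(len(q))
for lo in np.arange(.03,.14,.02):
    s=q[(q[:,2]>lo)&(q[:,2]<lo+.02)]
    if len(s)>15: print(round(lo,2),len(s),np.round(circ(s[:,:2])[0],4),s.max(0))
# foot plane
s=q[(q[:,2]>.118)&(np.hypot(q[:,0]-.491,q[:,1]-.444)<.022)]
A=np.c_[s[:,:2]-[.491,.444],np.ones(len(s))];print("foot plane",np.linalg.lstsq(A,s[:,2],rcond=None)[0])
to(robot,(.4908,.4432,.200),32)
E
```

```text
t 1.7 pos [0.4823 0.4502 0.2266] jaw 32.04 tilt [-0.0002 -0.0001] F [-0.4   0.44 -0.35] w 0.092
 shift mm [-10.4   3.5  26.6] twist 0.001
55493
0.03 221 [0.4867 0.4406 0.0336] [0.50547869 0.47482311 0.04995181]
0.05 256 [0.488  0.4414 0.0325] [0.50569434 0.47485887 0.06995929]
0.07 297 [0.4893 0.442  0.0316] [0.50618599 0.47450887 0.08983465]
0.09 345 [0.4905 0.4428 0.0305] [0.51276105 0.47406893 0.10998034]
0.11 3330 [0.4893 0.4464 0.0206] [0.52048191 0.47367691 0.12923916]
foot plane [-0.05966287 -0.03920724  0.12591272]
t 1.75 pos [0.4824 0.4502 0.2267] jaw 32.0 tilt [-0.0001  0.    ] F [-0.2  0.1  0.4] w 0.0921
 shift mm [-10.3   3.4  26.7] twist -0.0
```

View pics/w2.png

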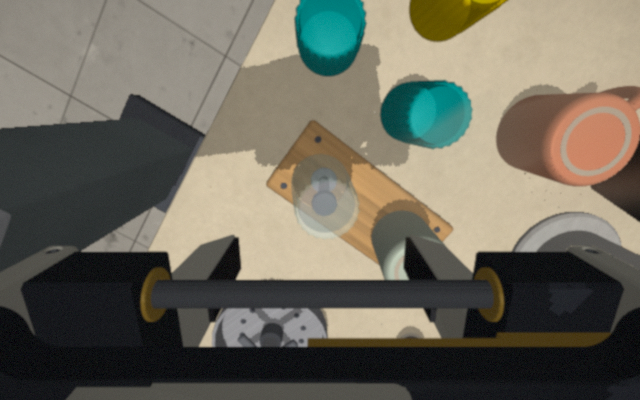

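The wrist view shows the glass foot at (325,205) between the jaws, with both finger paths clear of the mug (395,250) and the turquoise glasses. The foot plane confirms the lean along the jaw direction, so I'll descend.

>>> apply_moves:
  series:
    - [1, [-10.3, 3.4, 0], 0]
    - [1, [-10.3, 3.4, 20], 0]
    - [1, [-10.3, 3.4, 45], 0]
    - [1, [-10.3, 3.4, 70], 0]
    - [1, [-10.3, 3.4, 90], 0]

```text
clock: 2.25
eef_pos: [0.4914, 0.442, 0.1354]
ee_rot: [0.0, 0.486, 0.874, -0.0]
ft_force: [-0.4, 0.0, 0.1]
gripper_width: 0.092
```

>>> apply_moves:
  series:
    - [1, [0, 0, 18], 0]
    - [1, [0, 0, 36], 0]
    - [1, [0, 0, 52], 0]
    - [1, [0, 0, 58], 0]
    - [1, [0, 0, 58], 0]

```text
clock: 2.75
eef_pos: [0.4911, 0.4423, 0.078]
ee_rot: [-0.0, 0.486, 0.874, -0.001]
ft_force: [-0.6, 0.3, 0.4]
gripper_width: 0.0918
```

```bash
python3 - <<'E'
from h import *
from cell import robot
to(robot,(.4908,.4432,.078),32)
snap(robot,"wrist","w3");snap(robot,"side","s3")
p=cv2.imread("pics/s3.png");cv2.imwrite("pics/s3c.png",cv2.resize(p[120:260,230:370],None,fx=4,fy=4,interpolation=2))
E
```

```text
t 2.75 pos [0.4911 0.4423 0.078 ] jaw 31.84 tilt [-0.0008 -0.0012] F [-0.62  0.31  0.37] w 0.0918
 shift mm [0.9 0.3 0. ] twist -0.003
```

View pics/s3c.png

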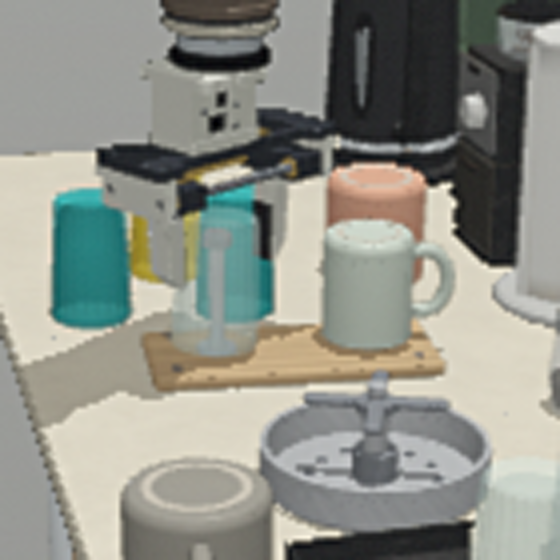

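View pics/w3.png

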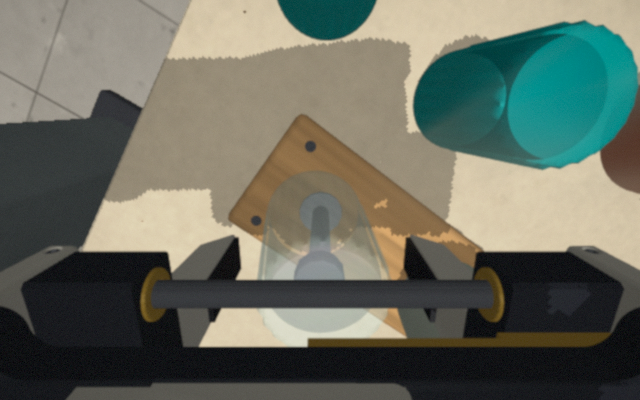

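The fingers straddle the glass (320,270 in the wrist view) with gaps on both sides, and nothing is touching. Closing.

>>> apply_moves:
  series:
    - [0.6, [0, 0, 0], 0]
    - [0.5, [0, 0, 0], 0]
    - [0.3, [0, 0, 0], 0]
    - [0, [0, 0, 0], 0]
    - [0, [0, 0, 0], 0]

```text
clock: 3.35
eef_pos: [0.4906, 0.4431, 0.0787]
ee_rot: [-0.0, 0.486, 0.874, -0.0]
ft_force: [-1.3, -0.6, 0.3]
gripper_width: 0.0618
```

>>> apply_moves:
  series:
    - [0, [0, 0, 0], 0]
    - [0, [0, 0, 0], 0]
    - [0, [0, 0, 0], 0]
    - [0, [0, 0, 0], 0]
    - [0, [0, 0, 0], 0]

```text
clock: 3.85
eef_pos: [0.4907, 0.4431, 0.0787]
ee_rot: [-0.0, 0.486, 0.874, -0.0]
ft_force: [-0.8, -1.9, 1.0]
gripper_width: 0.0618
```

```bash
cat >> h.py <<'E'
def glass(P,c,zlo,zhi,R=.06,step=.01):
    q=P[near(P,c,R)];out=[]
    for lo in np.arange(zlo,zhi,step):
        s=q[(q[:,2]>lo)&(q[:,2]<lo+step)]
        if len(s)>15:
            x,e=circ(s[:,:2]);out.append((lo+step/2,*x));print(" z%.3f n%d"%(lo+step/2,len(s)),np.round(x,4),"err",round(e,4))
    return np.array(out)
E
python3 - <<'E'
from h import *
from cell import robot
to(robot,(.4908,.4432,.078),32)
snap(robot,"wrist","w4");glass(cloud(np.load("w4.npz")),(.487,.441),.02,.08)
snap(robot,"side","s4");glass(cloud(np.load("s4.npz")),(.487,.441),.02,.08)
E
```

```text
t 3.85 pos [0.4907 0.4431 0.0787] jaw 31.85 tilt [-0.0002 -0.0001] F [-0.76 -1.87  0.96] w 0.0618
 shift mm [0.  0.1 0.7] twist -0.003
 z0.025 n214 [0.4892 0.4423 0.0342] err 0.0001
 z0.035 n341 [0.4893 0.4424 0.0337] err 0.0002
 z0.045 n384 [0.4897 0.4425 0.0333] err 0.0004
 z0.055 n462 [0.49   0.4426 0.0329] err 0.0005
 z0.065 n518 [0.4901 0.4429 0.0322] err 0.0005
 z0.075 n619 [0.4909 0.4424 0.0324] err 0.0005
 z0.025 n58 [0.4904 0.4414 0.0339] err 0.0017
 z0.035 n70 [0.4906 0.4394 0.032 ] err 0.0021
 z0.045 n62 [0.4912 0.4423 0.0327] err 0.0015
 z0.055 n70 [0.4907 0.4406 0.0316] err 0.0023
 z0.065 n68 [0.4908 0.442  0.0314] err 0.002
 z0.075 n57 [0.4906 0.4418 0.0312] err 0.002
```

Gripped at 61.8 mm, and the glass is straightened to about 1°. Lifting straight up.

>>> apply_moves:
  series:
    - [0, [0, 0, -5], 0]
    - [0, [0, 0, -15], 0]
    - [0, [0, 0, -27], 0]
    - [0, [0, 0, -40], 0]
    - [0, [0, 0, -52], 0]

```text
clock: 4.45
eef_pos: [0.4912, 0.4434, 0.1325]
ee_rot: [0.0, 0.486, 0.874, 0.001]
ft_force: [-0.6, 0.0, -2.9]
gripper_width: 0.062
```

>>> apply_moves:
  series:
    - [0, [0, 0, -13], 0]
    - [0, [0, 0, -27], 0]
    - [0, [0, 0, -41], 0]
    - [0, [0, 0, -52], 0]
    - [0, [0, 0, -58], 0]

```text
clock: 4.95
eef_pos: [0.4913, 0.4435, 0.1903]
ee_rot: [0.0, 0.486, 0.874, 0.001]
ft_force: [0.7, 0.5, -1.8]
gripper_width: 0.0619
```

>>> apply_moves:
  series:
    - [0, [0, 0, 0], 0]
    - [0, [0, 0, 0], 0]
    - [0, [0, 0, 0], 0]
    - [0, [0, 0, 0], 0]
    - [0, [0, 0, 0], 0]

```text
clock: 5.45
eef_pos: [0.4907, 0.443, 0.1883]
ee_rot: [-0.0, 0.486, 0.874, -0.0]
ft_force: [-0.4, -0.7, -2.1]
gripper_width: 0.0621
```

```bash
python3 - <<'E'
from h import *
from cell import robot
to(robot,(.547,.210,.1887),32)
snap(robot,"wrist","w5");snap(robot,"side","s5");snap(robot,"top","t5")
for f in("w5","s5"):
    P=cloud(np.load(f+".npz"));print(f);glass(P,(.49,.442),.12,.19)
    q=P[near(P,(.49,.4425),.037)&(P[...,2]>.115)];print(" lowest",np.sort(q[:,2])[[0,5,20]])
P=cloud(np.load("t5.npz"))
m=near(P,(.543,.21),.1)&(P[...,2]>.027)&(P[...,2]<.04)&~near(P,(.543,.21),.06);print(circ(P[m][:,:2]))
p=cv2.imread("pics/s5.png");cv2.imwrite("pics/s5c.png",cv2.resize(p[80:260,200:380],None,fx=3,fy=3,interpolation=2))
E
```

```text
t 5.45 pos [0.4907 0.443  0.1883] jaw 31.85 tilt [-0.0005 -0.0005] F [-0.39 -0.75 -2.06] w 0.0621
 shift mm [-227.6  -75.1   -0.3] twist -0.003
w5
 z0.135 n228 [0.4891 0.4423 0.0342] err 0.0001
 z0.145 n352 [0.4893 0.4425 0.0337] err 0.0002
 z0.155 n402 [0.4897 0.4425 0.0333] err 0.0004
 z0.165 n456 [0.49   0.4425 0.0329] err 0.0005
 z0.175 n527 [0.4902 0.4428 0.0322] err 0.0005
 z0.185 n631 [0.4911 0.442  0.0327] err 0.0006
 z0.195 n1049 [0.4957 0.4357 0.0394] err 0.0017
 lowest [0.13137353 0.13212621 0.13319641]
s5
 z0.135 n70 [0.4904 0.4402 0.0333] err 0.0016
 z0.145 n81 [0.4909 0.4422 0.0342] err 0.0021
 z0.155 n73 [0.4908 0.4417 0.0334] err 0.002
 z0.165 n73 [0.4913 0.441  0.0318] err 0.002
 z0.175 n73 [0.4911 0.4409 0.0309] err 0.002
 z0.185 n63 [0.4914 0.4441 0.0332] err 0.0022
 z0.195 n79 [0.4835 0.4595 0.0479] err 0.0029
 lowest [0.1305789  0.13129963 0.13400025]
(array([0.54696508, 0.2114614 , 0.07680207]), np.float64(0.0014385266092806499))
```

View pics/s5c.png

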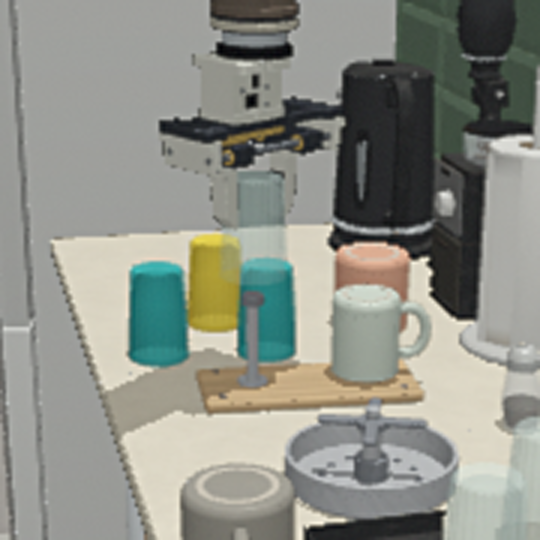

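View pics/w5.png

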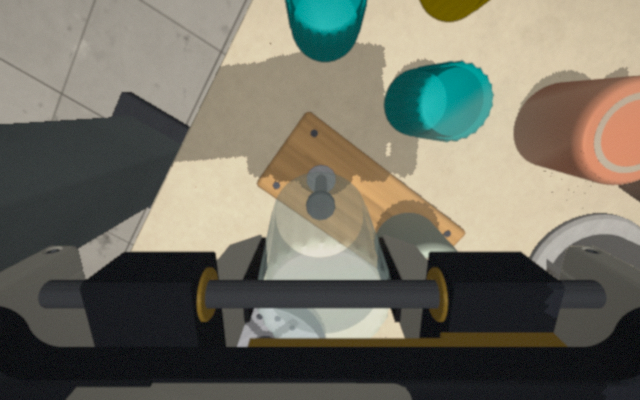

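The glass is off the peg: the peg head is visible at (253,298) in the side crop, and the glass hangs above it with its mouth at about 0.1315. Before moving over, I'll cross-check the rinser centre from all the views.

```bash
python3 - <<'E'
from h import *
from cell import robot
print(robot.sense()["joint_pos"].round(2))
c=(.547,.21)
for f in("top0","t5","side0","s5","w1","w2","w5"):
    a=np.load(f+".npz");P=cloud(a)
    m=near(P,c,.095)&(P[...,2]>.031)&(P[...,2]<.037)&~near(P,c,.068);q=P[m]
    print(f,"rim",len(q), [np.round(v,4) for v in circ(q[:,:2])] if len(q)>20 else "", end="")
    az=np.degrees(np.arctan2(q[:,1]-c[1],q[:,0]-c[0]));print(" az bins",np.histogram(az,6,(-180,180))[0])
    m=near(P,c,.055)&(P[...,2]>.062)&(P[...,2]<.069);q=P[m]
    if len(q)>40: print("   arms",len(q),np.median(q[:,2]),"mean",q[:,:2].mean(0),"mid",(q.min(0)+q.max(0))[:2]/2)
    m=near(P,c,.015)&(P[...,2]>.0735);q=P[m]
    if len(q)>3: print("   nozzle top",len(q),q.mean(0))
# outer silhouette ellipse of rim in side: bowl mask by depth points rim
E
```

```text
[-0.96  0.53  0.22  1.54 -0.12  1.09 -0.15]
top0 rim 188 [array([0.5468, 0.2113, 0.0767]), np.float64(0.0014)] az bins [34 32 34 31 30 27]
   arms 185 0.0655466892389347 mean [0.54719621 0.21053333] mid [0.54792087 0.21129601]
   nozzle top 14 [0.54733266 0.21184339 0.07789125]
t5 rim 180 [array([0.5471, 0.2116, 0.077 ]), np.float64(0.0014)] az bins [30 31 30 27 33 29]
   arms 179 0.06564166758948975 mean [0.54811423 0.21080007] mid [0.54639214 0.21130887]
   nozzle top 22 [0.54725172 0.21148288 0.07692643]
side0 rim 103 [array([0.5476, 0.207 , 0.0768]), np.float64(0.0015)] az bins [24 26 19  9  2 23]
   arms 124 0.06397309394386047 mean [0.54584927 0.20236246] mid [0.54734881 0.20448744]
   nozzle top 5 [0.54708564 0.20751023 0.07491072]
s5 rim 103 [array([0.547 , 0.2072, 0.077 ]), np.float64(0.0016)] az bins [22 31 19  9  3 19]
   arms 116 0.06367107321105092 mean [0.5451401  0.20316389] mid [0.5471463  0.20528291]
w1 rim 844 [array([0.5463, 0.2119, 0.0765]), np.float64(0.0013)] az bins [296  35   0   0 165 348]
   arms 129 0.06576599198931155 mean [0.50603076 0.22702712] mid [0.50617065 0.22590488]
w2 rim 317 [array([0.5466, 0.2119, 0.0768]), np.float64(0.0013)] az bins [109   0   0  61  87  60]
   arms 203 0.06563466487266578 mean [0.52630533 0.23594135] mid [0.53346067 0.23868398]
w5 rim 6  az bins [0 0 0 0 0 6]
```

Top and wrist views agree on the rinser centre at (0.547, 0.2115). The oblique side view reads about 4 mm lower in y because it only sees near faces. I'll carry the glass over, allowing for the mouth's offset from the TCP (about −1.4, −0.8 mm).

```bash
python3 - <<'E'
from h import *
from cell import robot
to(robot,(.5483,.2122,.1883),31.85)
E
```

```text
t 5.6 pos [0.4908 0.4431 0.1886] jaw 31.85 tilt [-0.0002 -0.0001] F [ 0.77  0.31 -3.43] w 0.0622
 shift mm [-226.5  -73.     0.3] twist 0.0
```

>>> apply_moves:
  series:
    - [0, [-10, -3.2, 0], 0]
    - [0, [-32, -10.3, 0], 0]
    - [0, [-60, -19.3, 0], 0]
    - [0, [-90, -29, 0], 0]
    - [0, [-120, -38.7, 0], 0]

```text
clock: 6.1
eef_pos: [0.5217, 0.3187, 0.1888]
ee_rot: [0.0, 0.486, 0.874, -0.0]
ft_force: [1.1, 0.2, -2.3]
gripper_width: 0.0619
```

>>> apply_moves:
  series:
    - [0, [-30, -9.7, 0], 0]
    - [0, [-58, -18.7, 0], 0]
    - [0, [-82, -26.4, 0], 0]
    - [0, [-98, -31.6, 0], 0]
    - [0, [-106.5, -34.3, 0], 0]

```text
clock: 6.6
eef_pos: [0.5489, 0.21, 0.1889]
ee_rot: [0.0, 0.487, 0.873, -0.0]
ft_force: [-0.1, -0.3, -2.6]
gripper_width: 0.0621
```

>>> apply_moves:
  series:
    - [0, [0, 0, 10], 0]
    - [0, [0, 0, 20], 0]
    - [0, [0, 0, 30], 0]
    - [0, [0, 0, 35], 0]
    - [0, [0, 0, 35], 0]

```text
clock: 7.1
eef_pos: [0.5474, 0.2128, 0.1523]
ee_rot: [-0.001, 0.485, 0.874, -0.001]
ft_force: [-0.8, -0.2, -2.2]
gripper_width: 0.0618
```

```bash
python3 - <<'E'
from h import *
from cell import robot
to(robot,(.5483,.2122,.1530),31.85)
snap(robot,"wrist","w6");snap(robot,"side","s6")
to(robot,(.5483,.2122,.1530),31.85)
for f in("w6","s6"):
    P=cloud(np.load(f+".npz"));print(f);glass(P,(.547,.211),.09,.15,R=.045)
    q=P[near(P,(.547,.2115),.037)&(P[...,2]>.08)];print(" lowest",np.sort(q[:,2])[[0,5,20]])
    c=(.547,.2115);m=near(P,c,.095)&(P[...,2]>.031)&(P[...,2]<.037)&~near(P,c,.068);q=P[m];print(" rim",len(q),circ(q[:,:2]) if len(q)>20 else "")
p=cv2.imread("pics/s6.png");cv2.imwrite("pics/s6c.png",cv2.resize(p[110:260,255:405],None,fx=4,fy=4,interpolation=2))
E
```

```text
t 7.1 pos [0.5474 0.2128 0.1523] jaw 31.92 tilt [-0.0021 -0.0009] F [-0.76 -0.16 -2.22] w 0.0618
 shift mm [-0.9  0.4 -0.7] twist 0.001
t 7.2 pos [0.5483 0.2127 0.1536] jaw 31.88 tilt [-0.0002 -0.0001] F [ 0.38 -0.8  -1.84] w 0.062
 shift mm [-0.4 -0.3  0.6] twist 0.001
w6
 z0.095 n91 [0.5458 0.212  0.0343] err 0.0001
 z0.105 n332 [0.5459 0.2121 0.034 ] err 0.0002
 z0.115 n376 [0.5462 0.2122 0.0335] err 0.0003
 z0.125 n432 [0.5465 0.2124 0.033 ] err 0.0005
 z0.135 n494 [0.5468 0.2125 0.0325] err 0.0005
 z0.145 n578 [0.5471 0.2126 0.0319] err 0.0005
 lowest [0.09581042 0.09653121 0.09736949]
 rim 2170 (array([0.54683117, 0.21107233, 0.07651723]), np.float64(0.0012949035149185109))
s6
 z0.095 n41 [0.5465 0.2107 0.0335] err 0.0015
 z0.105 n95 [0.547  0.2101 0.0331] err 0.0014
 z0.115 n89 [0.5472 0.2109 0.033 ] err 0.0012
 z0.125 n96 [0.5474 0.2114 0.0323] err 0.0015
 z0.135 n89 [0.548  0.2115 0.0319] err 0.0015
 z0.145 n86 [0.5483 0.2118 0.0315] err 0.0017
 lowest [0.09366472 0.09562753 0.09807264]
 rim 105 (array([0.54733883, 0.20709993, 0.07679471]), np.float64(0.0017791593529961117))
```

View pics/s6c.png

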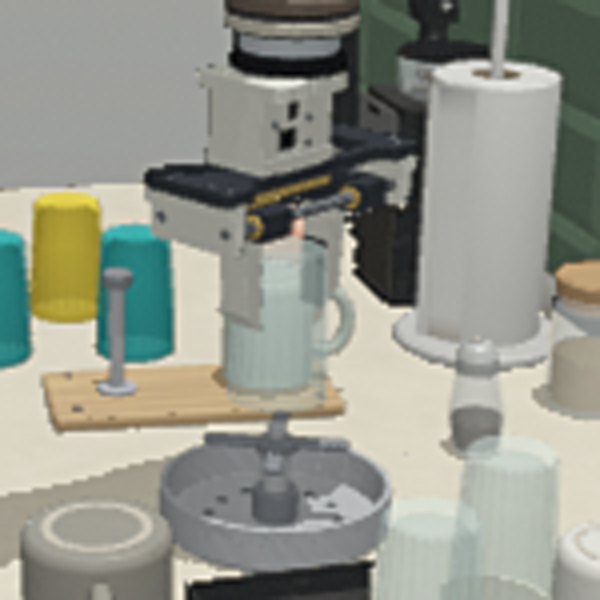

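View pics/w6.png

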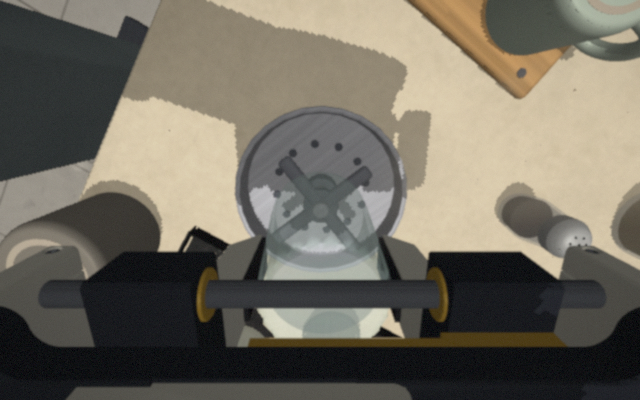

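In the wrist view the mouth sits over the cross, whose nozzle is at (320,208). The mouth is about 1 mm off the bowl centre in x and y, so I'll correct that and descend to just above contact.

>>> apply_moves:
  series:
    - [0, [-1, 0.3, 5], 0]
    - [0, [-1, 0.3, 12], 0]
    - [0, [-1, 0.3, 20], 0]
    - [0, [-1, 0.3, 25], 0]
    - [0, [-1, 0.3, 25], 0]

```text
clock: 7.7
eef_pos: [0.5485, 0.2113, 0.1276]
ee_rot: [-0.001, 0.486, 0.874, -0.001]
ft_force: [0.0, -0.6, -2.2]
gripper_width: 0.0619
```

>>> apply_moves:
  series:
    - [0, [0, 0, 0], 0]
    - [0, [0, 0, 0], 0]
    - [0, [0, 0, 0], 0]
    - [0, [0, 0, 0], 0]
    - [0, [0, 0, 0], 0]

```text
clock: 8.2
eef_pos: [0.5492, 0.2116, 0.1289]
ee_rot: [0.0, 0.486, 0.874, 0.0]
ft_force: [0.8, 0.3, -2.5]
gripper_width: 0.0622
```

```bash
cat > m.py <<'E'
from h import *
from cell import robot
import sys
tag=sys.argv[1]
to(robot,(.549,.2115,.1108),31.85)
snap(robot,"wrist","w"+tag);to(robot,None);snap(robot,"side","s"+tag);to(robot,None)
z0=float(sys.argv[2])
for f in("w"+tag,"s"+tag):
    P=cloud(np.load(f+".npz"));print(f);glass(P,(.547,.211),z0,z0+.06,R=.038)
    c=(.547,.2115);m=near(P,c,.095)&(P[...,2]>.031)&(P[...,2]<.037)&~near(P,c,.068);q=P[m];print(" rim",len(q),circ(q[:,:2]) if len(q)>20 else "")
    m=near(P,c,.053)&~near(P,c,.0385)&(P[...,2]>.04)&(P[...,2]<.07);q=P[m];print(" armtips",len(q),np.round(np.percentile(q[:,2],[10,50,90]),4) if len(q) else "")
p=cv2.imread(f"pics/s{tag}.png");cv2.imwrite(f"pics/s{tag}c.png",cv2.resize(p[140:260,265:385],None,fx=5,fy=5,interpolation=2))
E
python3 m.py 7 .072
```

```text
t 8.2 pos [0.5492 0.2116 0.1289] jaw 31.85 tilt [0.0002 0.0002] F [ 0.77  0.27 -2.46] w 0.0622
 shift mm [ 0.  -0.2 18.1] twist 0.0
t 8.25 pos [0.5492 0.2116 0.1289] jaw 31.85 tilt [0.0002 0.0002] F [-0.17  0.24 -2.84] w 0.0616
t 8.3 pos [0.5492 0.2116 0.1288] jaw 31.85 tilt [0.0002 0.0001] F [ 0.36 -0.16 -2.56] w 0.0619
w7
 z0.077 n264 [0.5477 0.211  0.0341] err 0.0001
 z0.087 n350 [0.5478 0.2112 0.0335] err 0.0002
 z0.097 n421 [0.5483 0.2111 0.0333] err 0.0005
 z0.107 n457 [0.5485 0.2113 0.0327] err 0.0005
 z0.117 n547 [0.5487 0.2115 0.0321] err 0.0005
 z0.127 n658 [0.5499 0.2102 0.0331] err 0.0006
 z0.137 n947 [0.5514 0.2076 0.0353] err 0.0011
 rim 2511 (array([0.54679064, 0.21111815, 0.07643696]), np.float64(0.0012974248562158998))
 armtips 481 [0.0644 0.0662 0.0673]
s7
 z0.077 n85 [0.5485 0.2101 0.0339] err 0.0013
 z0.087 n88 [0.5488 0.2096 0.0329] err 0.0015
 z0.097 n97 [0.5491 0.2107 0.0332] err 0.0015
 z0.107 n93 [0.5494 0.2109 0.0323] err 0.0016
 z0.117 n87 [0.5496 0.2111 0.0319] err 0.0016
 z0.127 n78 [0.5487 0.217  0.0364] err 0.0019
 z0.137 n65 [0.5481 0.217  0.0366] err 0.0021
 rim 110 (array([0.54741527, 0.20670062, 0.0767756 ]), np.float64(0.0016957774712882245))
 armtips 43 [0.0592 0.063  0.0645]
```

View pics/s7c.png

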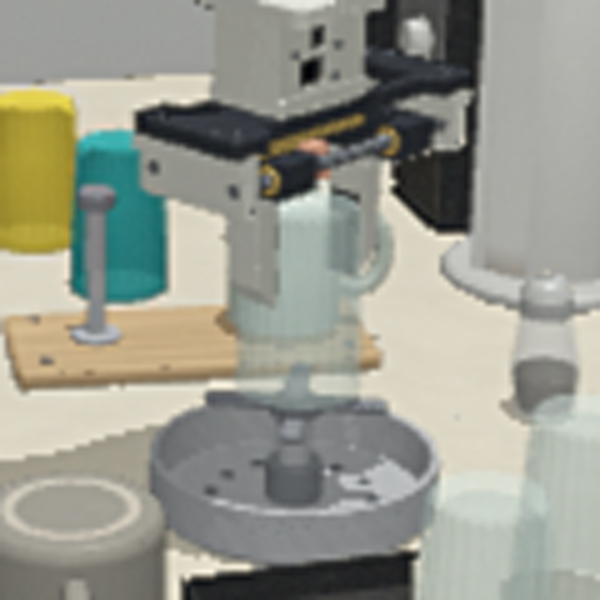

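View pics/w7.png

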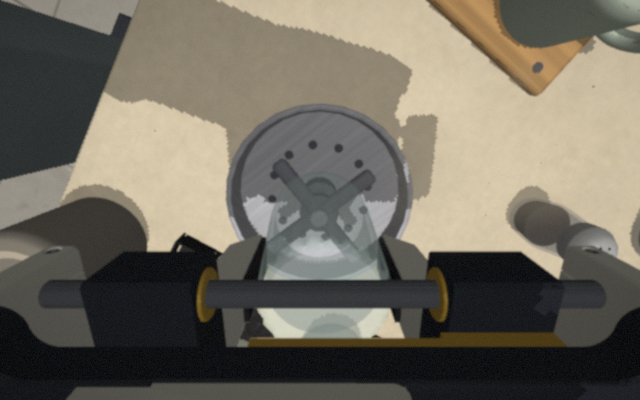

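The glass is 0.7 mm from centre and about 6 mm above the cross, with the nozzle inside the mouth outline at (300,380) in the side crop. Pressing gently.

>>> apply_moves:
  series:
    - [0, [0.3, -0.4, 2], 0]
    - [0, [0.3, -0.4, 5], 0]
    - [0, [0.3, -0.4, 8], 0]
    - [0, [0.3, -0.4, 11], 0]
    - [0, [0.3, -0.4, 12], 0]

```text
clock: 8.8
eef_pos: [0.5489, 0.2115, 0.1166]
ee_rot: [0.0, 0.486, 0.874, 0.0]
ft_force: [-0.4, -1.2, 2.8]
gripper_width: 0.0616
```

>>> apply_moves:
  series:
    - [0, [0, 0, 0], 0]
    - [0, [0, 0, 0], 0]
    - [0, [0, 0, 0], 0]
    - [0, [0, 0, 0], 0]
    - [0, [0, 0, 0], 0]

```text
clock: 9.3
eef_pos: [0.5488, 0.2116, 0.1168]
ee_rot: [0.0, 0.486, 0.874, 0.0]
ft_force: [-0.4, -1.8, 2.6]
gripper_width: 0.0623
```

```bash
python3 m.py 8 .062
```

```text
t 9.3 pos [0.5488 0.2116 0.1168] jaw 31.85 tilt [0.0003 0.0001] F [-0.4 -1.8  2.6] w 0.0623
 shift mm [-0.2  0.1  6. ] twist -0.0
t 9.35 pos [0.5488 0.2116 0.1168] jaw 31.85 tilt [0.0002 0.0001] F [ 0.02 -1.56  3.01] w 0.0622
t 9.4 pos [0.5487 0.2116 0.1168] jaw 31.85 tilt [0.0002 0.0001] F [ 0.14 -0.91  2.38] w 0.0618
w8
 z0.067 n321 [0.5472 0.2111 0.0341] err 0.0002
 z0.077 n359 [0.5473 0.2114 0.0334] err 0.0003
 z0.087 n421 [0.5478 0.2112 0.0332] err 0.0005
 z0.097 n493 [0.548  0.2114 0.0326] err 0.0005
 z0.107 n556 [0.5483 0.2115 0.0321] err 0.0005
 z0.117 n721 [0.55   0.2093 0.034 ] err 0.0007
 rim 2677 (array([0.54677382, 0.21116013, 0.07641869]), np.float64(0.0012946172761196697))
 armtips 497 [0.0577 0.0594 0.0605]
s8
 z0.067 n91 [0.548  0.2102 0.0336] err 0.0015
 z0.077 n83 [0.5485 0.2112 0.0337] err 0.0014
 z0.087 n93 [0.5495 0.2116 0.0336] err 0.0017
 z0.097 n81 [0.5493 0.2113 0.0324] err 0.0015
 z0.107 n91 [0.5489 0.2107 0.0314] err 0.0015
 z0.117 n68 [0.5479 0.216  0.0358] err 0.0016
 rim 102 (array([0.54741893, 0.20750425, 0.07730374]), np.float64(0.0015387728412197734))
 armtips 49 [0.053  0.0565 0.0596]
```

View pics/s8c.png

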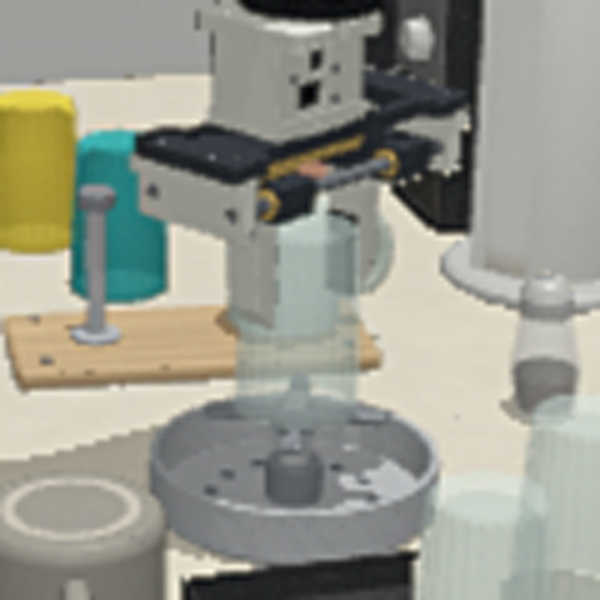

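The cross is down 6.8 mm by the wrist arm tips, 6.5 mm by the side view and about 7.2 mm by force. That leaves about 5.1 mm to go.

>>> apply_moves:
  series:
    - [0, [0, 0, 2], 0]
    - [0, [0, 0, 4], 0]
    - [0, [0, 0, 5.1], 0]
    - [0, [0, 0, 5.1], 0]
    - [0, [0, 0, 5.1], 0]

```text
clock: 9.9
eef_pos: [0.5488, 0.2115, 0.1117]
ee_rot: [0.0, 0.486, 0.874, 0.0]
ft_force: [-0.6, -1.5, 4.3]
gripper_width: 0.0618
```

>>> apply_moves:
  series:
    - [0, [0, 0, 0], 0]
    - [0, [0, 0, 0], 0]
    - [0, [0, 0, 0], 0]
    - [0, [0, 0, 0], 0]
    - [0, [0, 0, 0], 0]

```text
clock: 10.4
eef_pos: [0.5487, 0.2116, 0.1117]
ee_rot: [0.0, 0.486, 0.874, 0.0]
ft_force: [-1.0, -1.0, 4.7]
gripper_width: 0.0621
```

```bash
python3 m.py 9 .056
```

```text
t 10.4 pos [0.5487 0.2116 0.1117] jaw 31.85 tilt [0.0002 0.0001] F [-1.03 -1.01  4.68] w 0.0621
 shift mm [-0.2  0.2  0.9] twist -0.0
t 10.45 pos [0.5487 0.2116 0.1117] jaw 31.85 tilt [0.0002 0.0001] F [ 0.39 -1.63  4.57] w 0.0619
t 10.5 pos [0.5487 0.2116 0.1117] jaw 31.85 tilt [0.0001 0.0001] F [-0.01 -1.7   4.19] w 0.0621
w9
 z0.061 n313 [0.5472 0.211  0.0343] err 0.0002
 z0.071 n367 [0.5473 0.2113 0.0334] err 0.0003
 z0.081 n405 [0.5478 0.2112 0.0332] err 0.0005
 z0.091 n483 [0.548  0.2114 0.0327] err 0.0005
 z0.101 n548 [0.5482 0.2115 0.0321] err 0.0005
 z0.111 n690 [0.5498 0.2096 0.0337] err 0.0007
 rim 2770 (array([0.5467973 , 0.21117774, 0.07641764]), np.float64(0.0012987778957687884))
 armtips 501 [0.0526 0.0544 0.0554]
s9
 z0.061 n89 [0.5483 0.211  0.0344] err 0.0014
 z0.071 n84 [0.5483 0.2106 0.0333] err 0.0014
 z0.081 n87 [0.5486 0.2105 0.0329] err 0.0015
 z0.091 n88 [0.5487 0.2111 0.0328] err 0.0014
 z0.101 n84 [0.5495 0.2107 0.0315] err 0.0013
 z0.111 n80 [0.5486 0.2141 0.0342] err 0.0017
 rim 105 (array([0.54736694, 0.20692447, 0.07680935]), np.float64(0.0015980012177824738))
 armtips 49 [0.0473 0.0505 0.0535]
```

View pics/s9c.png

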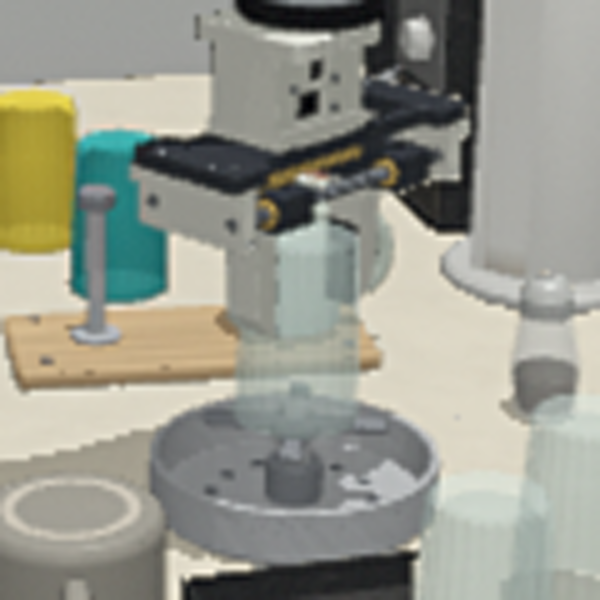

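View pics/w9.png

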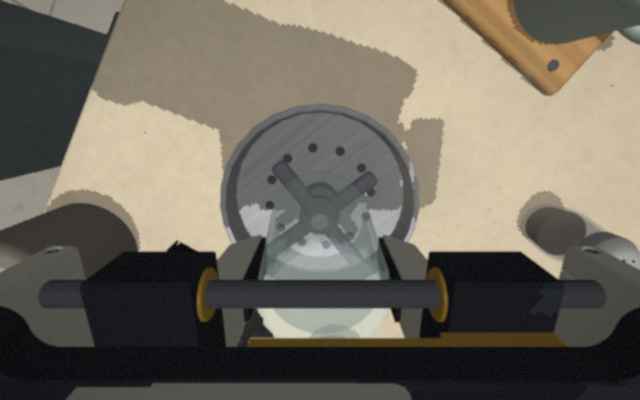

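The press is 11.8 mm by wrist, 12.5 mm by side view and 11.8 mm by force (7.1 N), and the mouth is centred within 0.5 mm. Now holding for over three seconds.

>>> apply_moves:
  series:
    - [0, [0, 0, 0], 0]
    - [0, [0, 0, 0], 0]
    - [0, [0, 0, 0], 0]
    - [0, [0, 0, 0], 0]
    - [0, [0, 0, 0], 0]

```text
clock: 11.0
eef_pos: [0.5487, 0.2116, 0.1117]
ee_rot: [0.0, 0.486, 0.874, 0.0]
ft_force: [0.6, -0.1, 4.7]
gripper_width: 0.0622
```

>>> apply_moves:
  series:
    - [0, [0, 0, 0], 0]
    - [0, [0, 0, 0], 0]
    - [0, [0, 0, 0], 0]
    - [0, [0, 0, 0], 0]
    - [0, [0, 0, 0], 0]

```text
clock: 11.5
eef_pos: [0.5487, 0.2117, 0.1116]
ee_rot: [-0.0, 0.486, 0.874, 0.0]
ft_force: [0.9, -1.3, 5.1]
gripper_width: 0.0618
```

>>> apply_moves:
  series:
    - [0, [0, 0, 0], 0]
    - [0, [0, 0, 0], 0]
    - [0, [0, 0, 0], 0]
    - [0, [0, 0, 0], 0]
    - [0, [0, 0, 0], 0]

```text
clock: 12.0
eef_pos: [0.5487, 0.2116, 0.1116]
ee_rot: [0.0, 0.486, 0.874, 0.0]
ft_force: [0.0, -1.1, 4.4]
gripper_width: 0.0619
```

>>> apply_moves:
  series:
    - [0, [0, 0, 0], 0]
    - [0, [0, 0, 0], 0]
    - [0, [0, 0, 0], 0]
    - [0, [0, 0, 0], 0]
    - [0, [0, 0, 0], 0]

```text
clock: 12.5
eef_pos: [0.5487, 0.2116, 0.1116]
ee_rot: [0.0, 0.486, 0.874, 0.0]
ft_force: [-0.1, -1.5, 4.5]
gripper_width: 0.0619
```

>>> apply_moves:
  series:
    - [0, [0, 0, 0], 0]
    - [0, [0, 0, 0], 0]
    - [0, [0, 0, 0], 0]
    - [0, [0, 0, 0], 0]
    - [0, [0, 0, 0], 0]

```text
clock: 13.0
eef_pos: [0.5486, 0.2116, 0.1116]
ee_rot: [-0.0, 0.486, 0.874, -0.0]
ft_force: [0.7, -1.0, 4.8]
gripper_width: 0.062
```

>>> apply_moves:
  series:
    - [0, [0, 0, 0], 0]
    - [0, [0, 0, 0], 0]
    - [0, [0, 0, 0], 0]
    - [0, [0, 0, 0], 0]
    - [0, [0, 0, 0], 0]

```text
clock: 13.5
eef_pos: [0.5487, 0.2116, 0.1116]
ee_rot: [0.0, 0.486, 0.874, 0.0]
ft_force: [1.0, -1.1, 4.7]
gripper_width: 0.0621
```

>>> apply_moves:
  series:
    - [0, [0, 0, 0], 0]
    - [0, [0, 0, 0], 0]
    - [0, [0, 0, 0], 0]
    - [0, [0, 0, 0], 0]
    - [0, [0, 0, 0], 0]

```text
clock: 14.0
eef_pos: [0.5487, 0.2116, 0.1117]
ee_rot: [0.0, 0.486, 0.874, 0.0]
ft_force: [0.9, -1.2, 4.6]
gripper_width: 0.062
```

>>> apply_moves:
  series:
    - [0, [0, 0, 0], 0]
    - [0, [0, 0, 0], 0]
    - [0, [0, 0, 0], 0]
    - [0, [0, 0, 0], 0]
    - [0, [0, 0, 0], 0]

```text
clock: 14.5
eef_pos: [0.5487, 0.2116, 0.1116]
ee_rot: [0.0, 0.486, 0.874, 0.0]
ft_force: [0.9, -1.5, 3.9]
gripper_width: 0.0617
```

```bash
python3 m.py 10 .056 | grep -E "^t|armtips|0.061|rim"
```

```text
t 14.5 pos [0.5487 0.2116 0.1116] jaw 31.85 tilt [0.0001 0.0001] F [ 0.92 -1.52  3.92] w 0.0617
t 14.55 pos [0.5487 0.2116 0.1117] jaw 31.85 tilt [0.0001 0.0001] F [ 0.57 -1.24  4.72] w 0.0616
t 14.6 pos [0.5487 0.2116 0.1116] jaw 31.85 tilt [0. 0.] F [ 0.77 -1.48  5.56] w 0.062
 z0.061 n311 [0.5471 0.2112 0.0341] err 0.0002
 rim 2770 (array([0.54677403, 0.21115972, 0.07642942]), np.float64(0.0013008673142296326))
 armtips 500 [0.0527 0.0543 0.0553]
 z0.061 n83 [0.5484 0.2109 0.0343] err 0.0014
 rim 111 (array([0.54690838, 0.20692522, 0.07671319]), np.float64(0.0017985494192488908))
 armtips 48 [0.0472 0.0515 0.0535]
```

Held steady for more than four seconds with no slip, so I'm handing it in.

```bash
python3 -c "
from cell import robot
print(robot.job_done())"
```

```text
the job is handed in; nothing more can be done
None
```

I lifted the glass straight up off the peg (110 mm), carried it upside down to the rinser and pressed it mouth down on the cross. It had been pressed for over 4 s when I handed in at 14.6 s, with the gripper still holding it.

**Last checks**
- **Press depth:** about 11.9 mm by the wrist camera on the arm tips. The force rise of about 7.3 N on the noisy wrist force reading gives about 12 mm.
- **Centring:** the mouth was within about 0.5 mm of the bowl centre in the wrist view.
- **Slip and contact:** TCP height and finger opening stayed constant through the hold. I saw no sign of touching anything else.

**What disagreed**
- **Side camera:** it put the rinser about 4 mm lower in y than the top and wrist views. It looks obliquely and sees mostly near faces, so I did not use it for centring. Its press depth readings scattered between 11.5 and 12.5 mm.
- **Glass lean:** the glass leaned about 4° on the peg. Gripping along the lean reduced it to about 1°, and that small lean remained in the grip.

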